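# Start the board tester

## Robot

A 7-joint arm with a two-finger parallel gripper is mounted at the origin on the work surface. World frame = base frame: x ahead of the robot, y to its left, z up, the work surface at z = 0. Lengths are in m, angles in rad, forces in N, time in s.
With the tool pointing down it reaches from about 0.4 to 0.85 m from the base axis. Payload 10.4 kg.
Tool frame: the origin (TCP) lies at the very end of the fingers, on their centre line; the grasp point (between the pads) lies 19 mm behind it; z points along the fingers, y is the line along which they close (so a half turn about z gives the same grasp; the last joint's range is limited). The gripper opens to 85 mm and grips with 20 to 120 N. Pads are 22 mm wide; open, the fingers measure 114 mm over their backs; the gripper's body (76 mm by 85 mm) begins 54 mm behind the grasp point. The pads swing forward as they close: fully open they stand 13 mm farther back than shut.
Start: joints at [1.273, 0.332, -0.065, 1.46, 0.022, 1.35, -0.088], TCP at [0.17, -0.602, 0.231] pointing down, gripper open.
Joint ranges: [-2.6, 2.6], [-0.5, 2.12], [-1.47, 1.34], [0.16, 2.42], [-1.27, 4.41], [0.06, 2.06], [-2.6, 2.6]. Speed limits (rad/s): [2.22, 2.22, 2.79, 2.79, 3.14, 3.14, 3.14].

## Interface

Orientations are given as a 3x3 rotation matrix whose columns are the frame's x, y, z axes.
In Python, from workcell import arm, cams, job, spotter gives the robot as it stands.
- The arm moves only by the tool drive_tool, never from a script. Its argument "targets" is a list that holds one entry, the list of rows, each a list of 7 numbers: the shift along the tool's x, y, z as a fraction of full scale, then the turn, a rotation vector about the tool's x, y, z as a fraction of full scale, then the gripper's target within -1 to 1 (shut at 1, half-way at 0, fully open at -1). In form: [[[dx, dy, dz, ax, ay, az, jaw], ...]]. A call has 1 to 20 rows; each row shifts and turns the commanded pose from where the row before left it, along the tool's axes as they then stand; what a row does not reach is not made up. Full scale, the value 1, is 80 cm for a shift and 0.15 rad for a turn. A row lasts 1/10 s, in which the tool goes at most 50 mm and 8.59 degrees, less where a joint would pass 70% of its speed; a pose out of reach is approached as far as the arm can. A call with a number of a shift or a turn outside -1 to 1 is refused whole. A call with a gripper value outside its range is refused whole. The fingers move at their own pace and stop on an object; the grip force is fixed at half the most. Time passes only in rows, so rows that do not move let the fingers close. It gives the time, the measured TCP pose, the force, the opening and the grip force at its end, in the units of the state.
- arm.sense(): the state, without advancing time (a new reading comes with each control period).
- cams.snapshot(name): name is "side" or "top" or "wrist"; returns a dict with "color" (400x640x3 uint8, red, green, blue), "z_map" (400x640 float32, m along the optical axis (not along the pixel's ray), 0 where there is no reading), "camera_matrix" (3x3 intrinsics, pixels), "camera_from_world" (4x4, takes a point from world to camera coordinates). Camera axes: x right, y up, looking along -z (the intrinsics and any distortion apply to the point x, -y, -z); pixel columns grow to the right and rows downward; lengths in m; the calibration is good to about 2 mm. A picture is of the moment at which its call begins.
- job.hand_in(): hands the job in; it is judged then, once.
Trained networks look in a picture, given as the dict that the camera call returned (one of the last four; its "shot" number tells which), for a name from the list of things; names that differ only in an ending like _2 or _b are one class to them, and where a whole thing is asked for, a point or a joint stands for the part that bears it (a point fixed in the world has none). Each returns a list of dicts, best first, with "confidence" (0 to 1); they miss things now and then, are a little off and sometimes report something else, mostly with a low value. They report only what shows in the picture. A call takes as long as a camera call.
- spotter.trace(query, picture): "region" (400x640 bool, what is visible of it) and "extent" ([left, top, width, height] in pixels, round what is visible of it).
- spotter.landmark_of(query, picture): "xy" ([column, row] in pixels: a listed point, or the origin of a listed thing).
The state is a dict: "clock": time; "joints": joint angles; "joint_vel": joint speeds; "effort": joint torques, N m; "ee_pos": TCP position; "orientation": TCP orientation; "ft_force": force on the tool from outside, world axes, zero at the start; "torque": the same for the moment, N m; "grip_width": opening from 0.0 (shut) to 1.0 (fully open); "gripper_force": force on a finger pad.
Only numpy, scipy, OpenCV 4.12 (cv2) and the standard library are available. Lean on these libraries where they do the work, as an engineer would, in place of code of your own. Each camera call takes 0.05 s, during which the arm holds its last target. There are 200 camera calls.

## Task

Start a test on the board tester, pressing with your fingertips: first rock the rocker switch over to on by pressing its raised end fully down, then push the round latching key fully in so that it stays down, and last press the long bar key fully down and let it come back up. Leave the square key alone, do not press any key before its turn, and do not pick up or push away the jar, solder reel, screwdriver or spare board standing around.

Things in the scene. Friction and masses are not known exactly. Their poses are not given: they have to be found in the camera images.
- tester: White box fixed to the bench, 210 mm (x) by 300 (y), flat top 45 high. Origin: centre of its underside; x points from the key row to the circuit board in its nest (part of it, up to 14 mm above the top). Four black blocks 86 mm (x) by 60 (y) with a cream key each lie in a row along y, 55 mm to -x of the centre, 66 mm apart, turned with the tester; their order changes from run to run.
- rocker_end (a point): Press point on the rocker switch: on the top face of its far (+x) half, 22 mm from the pivot, at mid-width; it goes with the rocker. The rocker is a shallow V seen from the side, 64 mm long (tester's x), 32 wide (y). Pivot line: along y, through the bottom of the V, 63 mm above the bench. The black frame round it is 72 by 42 mm outside, 57 mm above the bench.
- rocker (a joint): Rocker angle. 0 = off: its far (+x) half slopes up at 25 degrees, outer end 77 mm above the bench, and the near half is level. 0.44 rad = fully on: the far half is level, 63 mm above the bench, and the near half is raised. No spring: friction (2 to 3 N at the press point) keeps it where it is left.
- round_key_top (a point): Centre of the top face of the round key, a disc 30 mm in diameter, 69 mm above the bench when up; it goes with the key. Its black collar is square, 38 mm wide, its top 57 mm above the bench.
- round_key (a joint): The round latching key. Joint value: metres pressed in, 0 up, 0.008 fully down; straight down. No spring: friction of 3 N, and it stays where it is left, so it cannot be raised again.
- bar_key_top (a point): Centre of the top face of the long bar key, 70 mm (tester's x) by 20 mm (y), 69 mm above the bench when up; it goes with the key. Its black collar is 78 by 28 mm, its top 57 mm above the bench.
- bar_key (a joint): The bar key. Joint value: metres pressed in, 0 up, 0.008 fully down; straight down. Springs back up when released; takes 1.5 N to start and 5 N to be fully down.
- square_key_top (a point): Centre of the top face of the square key, 34 mm wide, 69 mm above the bench when up; its black collar is 42 mm wide, its top 57 mm above the bench. To be left alone.
- square_key (a joint): The square key. Joint value: metres pressed in, 0 up, 0.008 fully down; straight down. A spring key like the bar key, but not to be pressed.
- jar: Loose closed glass jar with a metal lid, 34 mm in diameter, 42 mm high, standing on the tester's top beyond the keys, beside the circuit board; origin at the centre of its underside. Leave it.
- spool: Loose solder reel standing upright on the bench at the tester's -y side, 54 mm in diameter, 48 mm high; origin at the centre of its underside. Leave it.
- driver: Loose screwdriver, black handle, 170 mm long, lying on the bench at the tester's +y side roughly along the tester's x; origin under its middle. Leave it.
- spare_board: Loose green circuit board 60 mm by 110 mm, up to 16 mm high with its components, lying flat on the bench beyond the tester; origin at the centre of its underside. Leave it.

How it is judged:
By the outcome, as a careful person would: the job done as asked, in the order asked, and still so for the second after the job is handed in, with the robot touching nothing.
It also fails if it takes over 48 s, if anything falls off the work surface, if the arm or the gripper's body presses on something with over 40 N, if the wrist force passes 120 N, or if a joint passes its speed limit or range.

## Working session

There is one attempt and no reset: what is moved stays moved. The work goes in short steps, Python scripts to look and compute and a tool call to move; the robot and the scene stay as the last step left them, time stands still between calls to the robot, and variables do not carry over. Pictures are saved under pics/ and viewed, at most 10 in all, crops included, and the job is handed in when it is done.

Besides the shell and the picture viewer there is one more tool, called after ">>>" as name(argument=value, ...), one argument or row to a line, values as JSON. drive_tool: Moves the arm, as the interface text tells. Shift numbers are shares of 80 cm and turn numbers shares of 0.15 rad, none past 1 either way. Its arguments: {"type":"object","properties":{"targets":{"type":"array"}},"required":["targets"]}

```bash
mkdir -p pics; cat > h.py <<'E'
import numpy as np, cv2
from workcell import arm,cams,job,spotter
def world(p,uv,z=None):
    K=p["camera_matrix"];T=np.linalg.inv(p["camera_from_world"]);u,v=uv
    d=np.array([(u-K[0,2])/K[0,0],-(v-K[1,2])/K[1,1],-1.])
    o=T[:3,3];r=T[:3,:3]@d
    if z is None:
        m=p["z_map"][int(v)-2:int(v)+3,int(u)-2:int(u)+3];s=np.median(m[m>0]) if (m>0).any() else np.nan
    else: s=(z-o[2])/r[2]
    return o+s*r
def save(p,n): cv2.imwrite(f"pics/{n}.png",p["color"][:,:,::-1])
def look(cam,names,zs):
    p=cams.snapshot(cam)
    for n in names:
        for r in spotter.landmark_of(n,p)[:2]:
            print(cam,n,round(r["confidence"],2),np.round(r["xy"],1),"depth",np.round(world(p,r["xy"]),4),"plane",np.round(world(p,r["xy"],zs[n]),4))
    return p
Z=dict(rocker_end=.072,round_key_top=.069,bar_key_top=.069,square_key_top=.069,tester=0,jar=.045,spool=0,driver=0)
E
python3 - <<'E'
from h import *
for c in("top","side"):
    p=look(c,list(Z),Z);save(p,c+"0")
s=arm.sense();print(s["clock"],s["ee_pos"],s["orientation"],s["ft_force"])
E
```

```text
top rocker_end 0.72 [416.4 230.5] depth [ 0.5723 -0.188   0.073 ] plane [ 0.5724 -0.1883  0.072 ]
top round_key_top 0.68 [387.4 245.1] depth [ 0.5456 -0.1182  0.0683] plane [ 0.5456 -0.1181  0.069 ]
top round_key_top 0.19 [342.3 162.2] depth [ 0.7746 -0.043   0.0041] plane [ 0.7528 -0.0367  0.069 ]
top bar_key_top 0.86 [333.9 251.3] depth [0.5428 0.0048 0.0678] plane [0.5427 0.0048 0.069 ]
top square_key_top 0.51 [364.4 249.4] depth [ 0.5407 -0.0648  0.0683] plane [ 0.5407 -0.0647  0.069 ]
top tester 0.79 [367.4 227.5] depth [ 0.5938 -0.0812  0.0439] plane [ 0.6004 -0.0875  0.    ]
top jar 0.77 [398.5 195. ] depth [ 0.6576 -0.1573  0.0797] plane [ 0.6656 -0.1656  0.045 ]
top spool 0.92 [451.9 191.7] depth [ 0.6615 -0.295   0.0473] plane [ 0.6723 -0.3131  0.    ]
top driver 0.97 [272.8 224.2] depth [0.6257 0.1435 0.0237] plane [0.63  0.146 0.   ]
side rocker_end 0.69 [277.5 264.9] depth [ 0.5652 -0.1863  0.0709] plane [ 0.5652 -0.1878  0.072 ]
side round_key_top 0.45 [268.1 244.8] depth [ 0.5474 -0.1124  0.068 ] plane [ 0.5474 -0.1138  0.069 ]
side bar_key_top 0.72 [264.  211.4] depth
[... 154 characters left out ...]
]
side tester 0.92 [292.5 264.8] depth [ 0.5938 -0.1521  0.0432] plane [ 0.5943 -0.0941  0.    ]
side tester 0.75 [370.7 241.4] depth [ 0.7733 -0.0337  0.0042] plane [ 0.7745 -0.0277  0.    ]
side jar 0.94 [329.7 262.6] depth [ 0.6655 -0.1801  0.0627] plane [ 0.6678 -0.1563  0.045 ]
side spool 0.92 [338.9 327.8] depth [ 0.6653 -0.3248  0.031 ] plane [ 0.6691 -0.2925  0.    ]
side driver 0.74 [304.2 209. ] depth [0.6309 0.0613 0.044 ] plane [0.6341 0.1359 0.    ]
0.9 [ 0.16960354 -0.60157107  0.23134816] [[ 9.62480027e-01  2.71352529e-01  5.17972103e-05]
 [ 2.71352533e-01 -9.62480022e-01 -1.01902280e-04]
 [ 2.22023387e-05  1.12134214e-04 -9.99999993e-01]] [ 0.00158893 -0.71293763  0.83284556]
```

```bash
python3 - <<'E'
import cv2
a=cv2.imread("pics/top0.png")[130:300,220:480]
cv2.imwrite("pics/c1.png",cv2.resize(a,None,fx=3,fy=3,interpolation=cv2.INTER_CUBIC))
E
```

```text
(no output)
```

View pics/c1.png

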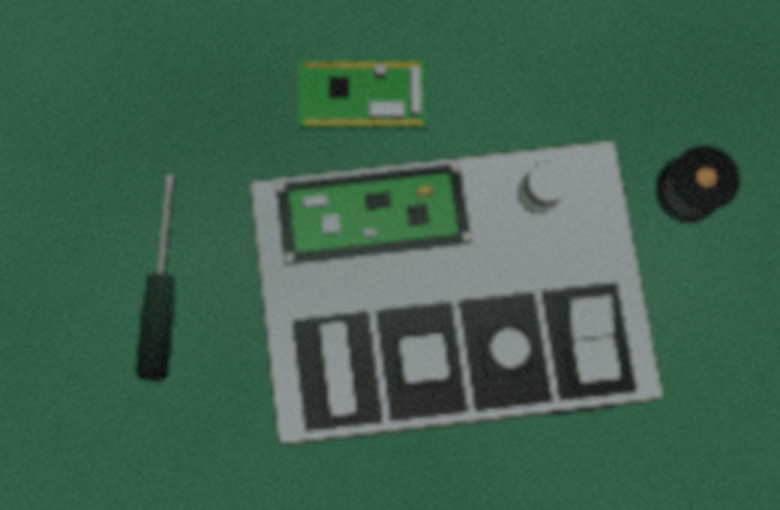

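The crop shows, left to right, the bar (full-image ~333,252), square (361,249), round (390,246) and rocker with its far half raised (~417,243), and the jar at (400,192). The network points agree with this. Next I fit the tester pose.

```bash
cat >> h.py <<'E'
def fit(p,names=("bar_key_top","square_key_top","round_key_top"),order=(99,33,-33)):
    W=[];L=[]
    for n,y in zip(names,order):
        r=spotter.trace(n,p)
        if not r: print("no",n); continue
        v,u=np.nonzero(r[0]["region"]); x,yy,w,h=r[0]["extent"]
        q=world(p,(u.mean(),v.mean()),.069);print(n,round(r[0]["confidence"],2),w,h,np.round(q,4))
        W.append(q[:2]);L.append((-.055,y/1000))
    return np.array(L),np.array(W)
def rigid(L,W):
    a,b=L-L.mean(0),W-W.mean(0)
    th=np.arctan2((a[:,0]*b[:,1]-a[:,1]*b[:,0]).sum(),(a*b).sum())
    R=np.array([[np.cos(th),-np.sin(th)],[np.sin(th),np.cos(th)]]);t=W.mean(0)-R@L.mean(0)
    print("yaw",th,"org",t,"res mm",np.round(1000*(W-(L@R.T+t)),1).tolist());return R,t
def steps(g):
    s=arm.sense();return np.round(s["orientation"].T@(np.array(g)-s["ee_pos"])/.8,4)
E
python3 - <<'E'
from h import *
p=cams.snapshot("top");R,t=rigid(*fit(p))
for n,l in dict(rocker=(-.055+.022,-.099),round=(-.055,-.033),bar=(-.055,.099)).items():
    g=R@l+t;print(n,g)
    if n=="rocker": print(steps([*g,.16]))
E
```

```text
bar_key_top 0.58 13.5 29.8 [0.5394 0.0077 0.069 ]
square_key_top 0.46 14.6 19.5 [ 0.543  -0.0571  0.069 ]
round_key_top 0.54 16.1 13.9 [ 0.5445 -0.1229  0.069 ]
yaw 0.03857884086187974 org [ 0.59852475 -0.08828487] res mm [[-0.3, -0.8], [0.7, 0.3], [-0.4, 0.5]]
rocker [ 0.56936766 -0.18848399]
[ 0.6211 -0.3614  0.0891]
round [ 0.54483846 -0.12338162]
bar [0.53974731 0.00852016]
```

>>> drive_tool(
  targets=[
    [[0.044,-0.026,0.003,0,0,0,1],[0.044,-0.026,0.003,0,0,0,1],[0.044,-0.026,0.003,0,0,0,1],[0.044,-0.026,0.003,0,0,0,1],[0.044,-0.026,0.003,0,0,0,1],[0.044,-0.026,0.003,0,0,0,1],[0.044,-0.026,0.003,0,0,0,1],[0.044,-0.026,0.003,0,0,0,1],[0.044,-0.026,0.003,0,0,0,1],[0.044,-0.026,0.003,0,0,0,1],[0.044,-0.026,0.003,0,0,0,1],[0.044,-0.026,0.003,0,0,0,1],[0.044,-0.026,0.003,0,0,0,1],[0.044,-0.026,0.003,0,0,0,1],[0,0,0,0,0,0.8,1],[0,0,0,0,0,0.6,1],[0,0,0,0,0,0,1],[0,0,0,0,0,0,1]],
  ],
)

```text
clock: 2.9
ee_pos: [0.5648, -0.1878, 0.1978]
orientation: [[0.998, 0.067, 0.0], [0.067, -0.998, -0.0], [0.0, 0.0, -1.0]]
ft_force: [-0.2, 0.4, 0.1]
grip_width: -0.004
gripper_force: 0.0
```

```bash
python3 - <<'E'
from h import *
p=look("wrist",list(Z)[:4]+["jar"],Z);save(p,"w1")
L,W=fit(p)
if len(L)>1: rigid(L,W)
s=arm.sense();print(s["clock"],s["ee_pos"],s["orientation"],s["ft_force"],s["grip_width"])
E
```

```text
wrist rocker_end 0.59 [323.6 190.3] depth [ 0.5665 -0.1906  0.072 ] plane [ 0.5665 -0.1906  0.072 ]
wrist round_key_top 0.75 [259.1 205.2] depth [ 0.5452 -0.1254  0.0681] plane [ 0.5455 -0.1256  0.069 ]
wrist bar_key_top 0.56 [127.6 200.2] depth [0.5416 0.009  0.0686] plane [0.5417 0.0087 0.069 ]
wrist square_key_top 0.93 [193.9 200.7] depth [ 0.5457 -0.0588  0.0688] plane [ 0.5458 -0.059   0.069 ]
wrist jar 0.66 [306.1  82.9] depth [ 0.6634 -0.1687  0.0868] plane [ 0.6685 -0.1662  0.045 ]
wrist jar 0.51 [428.3  92.8] depth [ 0.6673 -0.2882  0.0476] plane [ 0.6676 -0.2891  0.045 ]
bar_key_top 0.63 28.4 31.9 [ 0.5479 -0.125   0.069 ]
no square_key_top
round_key_top 0.92 31.0 34.1 [ 0.5478 -0.125   0.069 ]
yaw -1.5094722063776187 org [ 0.51830404 -0.18187606] res mm [[-65.8, -4.0], [65.8, 4.0]]
3.35 [ 0.5648877  -0.18764303  0.19776094] [[ 9.97890460e-01  6.49201101e-02  9.50598665e-05]
 [ 6.49201192e-02 -9.97890459e-01 -9.61014510e-05]
 [ 8.86204170e-05  1.02070019e-04 -9.99999991e-01]] [ 0.22472734 -0.25888551  0.50703587] -0.0004813209591122706
```

View pics/w1.png

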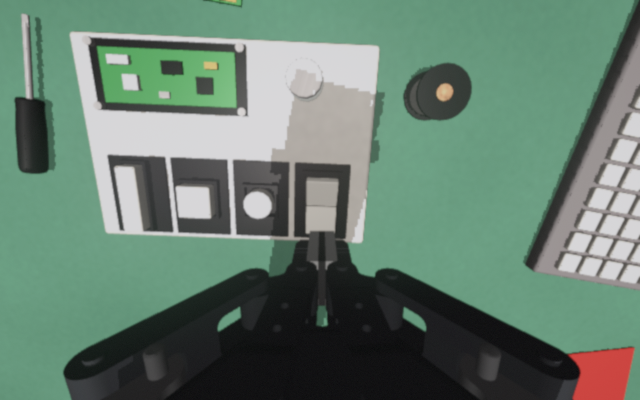

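The wrist view shows the round key at (258,205), the square at (194,201) and the bar at (129,197). The rocker's far half spans columns 306–338, rows 178–206, and the fingertips are at ~(322,250). I convert the rocker outline and key points to positions.

```bash
python3 - <<'E'
from h import *
p=cams.snapshot("wrist")
W=[world(p,u,.069)[:2] for u in((193.9,200.7),(258,205))]
piv=world(p,(321.5,206),.063);print("piv",piv,"end",world(p,(322,178),.077),"near",world(p,(321,233),.063))
L=np.array([(-.055,.033),(-.055,-.033),(-.055,-.099)])
print(W);R,t=rigid(L,np.array(W+[piv[:2]]))
g=R@[-.033,-.099]+t;print(g,steps([*g,.085]),R@[-.055,-.033]+t,R@[-.055,.099]+t)
z=p["z_map"];print([np.round(world(p,(322,r)),3).tolist() for r in range(172,236,6)])
E
```

```text
piv [ 0.54714028 -0.18962827  0.063     ] end [ 0.57992824 -0.18794996  0.077     ] near [ 0.51659064 -0.19109912  0.063     ]
[array([ 0.54609627, -0.05878668]), array([ 0.54579231, -0.12428316])]
yaw 0.007979000541013567 org [ 0.6010779  -0.09079491] res mm [[0.3, -0.6], [-0.6, -0.1], [0.3, 0.6]]
[ 0.56886886 -0.19005507] [0.0048 0.0033 0.141 ] [ 0.54634295 -0.1242327 ] [0.54528974 0.00776309]
[[0.582, -0.188, 0.056], [0.578, -0.188, 0.069], [0.573, -0.188, 0.074], [0.567, -0.189, 0.071], [0.559, -0.189, 0.068], [0.552, -0.19, 0.064], [0.545, -0.19, 0.062], [0.538, -0.191, 0.062], [0.531, -0.191, 0.062], [0.524, -0.192, 0.062], [0.576, -0.188, 0.204]]
```

>>> drive_tool(
  targets=[
    [[0.005,0.0025,0.03,0,0,0.2,1],[0,0,0.04,0,0,0,1],[0,0,0.04,0,0,0,1],[0,0,0.03,0,0,0,1],[0,0,0,0,0,0,1],[0,0,0,0,0,0,1]],
  ],
)

```text
clock: 4.0
ee_pos: [0.5693, -0.1893, 0.0864]
orientation: [[0.999, 0.035, 0.0], [0.035, -0.999, 0.0], [0.0, -0.0, -1.0]]
ft_force: [0.5, 0.5, 0.8]
grip_width: -0.002
gripper_force: 0.0
```

>>> drive_tool(
  targets=[
    [[0,0,0.006,0,0,0,1],[0,0,0.006,0,0,0,1],[0,0,0.005,0,0,0,1],[0,0,0.005,0,0,0,1],[0,0,0.004,0,0,0,1],[0,0,0,0,0,0,1],[0,0,0,0,0,0,1]],
  ],
)

```text
clock: 4.7
ee_pos: [0.5684, -0.1893, 0.0644]
orientation: [[0.999, 0.035, -0.001], [0.035, -0.999, 0.0], [-0.001, -0.0, -1.0]]
ft_force: [0.2, -0.5, -0.1]
grip_width: 0.0
gripper_force: 0.0
```

>>> drive_tool(
  targets=[
    [[0,0,0.002,0,0,0,1],[0,0,0.002,0,0,0,1],[0,0,0,0,0,0,1]],
  ],
)

```text
clock: 5.0
ee_pos: [0.5687, -0.1893, 0.063]
orientation: [[0.999, 0.035, -0.001], [0.035, -0.999, -0.0], [-0.001, 0.0, -1.0]]
ft_force: [-8.6, 2.0, 16.3]
grip_width: -0.001
gripper_force: 8.3
```

>>> drive_tool(
  targets=[
    [[0,0,-0.02,0,0,0,1],[0,0,-0.04,0,0,0,1],[0,0,-0.05,0,0,0,1],[-0.0125,-0.041,-0.02,0,0,0,1],[-0.0125,-0.041,0,0,0,0,1],[0,0,0,0,0,0,1],[0,0,0,0,0,0,1]],
  ],
)

```text
clock: 5.7
ee_pos: [0.5468, -0.1241, 0.1663]
orientation: [[0.999, 0.036, 0.001], [0.036, -0.999, -0.001], [0.001, 0.001, -1.0]]
ft_force: [0.8, -0.6, 0.0]
grip_width: 0.002
gripper_force: 0.0
```

```bash
python3 - <<'E'
from h import *
p=look("wrist",["round_key_top","square_key_top","bar_key_top","rocker_end"],{**Z,"rocker_end":.063});save(p,"w2")
r=spotter.trace("round_key_top",p)
for q in r:
    v,u=np.nonzero(q["region"]);print(q["confidence"],q["extent"],world(p,(u.mean(),v.mean()),.069))
c=p["camera_from_world"]@[.569,-.19,.063,1];K=p["camera_matrix"];u=K[0,0]*c[0]/-c[2]+K[0,2];v=K[1,1]*-c[1]/-c[2]+K[1,2];print(u,v,[np.round(world(p,(u,v+d)),3).tolist() for d in range(-24,60,6)])
s=arm.sense();print(s["clock"],s["ee_pos"],s["ft_force"])
E
```

```text
wrist round_key_top 0.76 [319.1 199.8] depth [ 0.5463 -0.1228  0.0685] plane [ 0.5465 -0.1228  0.069 ]
wrist round_key_top 0.73 [372.6  61.2] depth [ 0.6588 -0.1583  0.0865] plane [ 0.6623 -0.1612  0.069 ]
wrist square_key_top 0.85 [249.  199.2] depth [ 0.5446 -0.0593  0.0685] plane [ 0.5447 -0.0595  0.069 ]
wrist bar_key_top 0.56 [171.4 201.3] depth [0.54   0.0112 0.0684] plane [0.5402 0.0108 0.069 ]
wrist rocker_end 0.74 [396.7 175.1] depth [ 0.5704 -0.1923  0.0624] plane [ 0.5706 -0.1921  0.063 ]
wrist rocker_end 0.47 [372.2  58.7] depth [ 0.6605 -0.1579  0.0865] plane [ 0.6653 -0.1617  0.063 ]
0.83 [305.2, 181.4, 31.4, 35.7] [ 0.54759749 -0.12313354  0.069     ]
394.2018191442586 176.71767172570594 [[0.589, -0.192, 0.048], [0.584, -0.192, 0.049], [0.579, -0.19, 0.057], [0.574, -0.19, 0.062], [0.569, -0.19, 0.063], [0.563, -0.191, 0.062], [0.558, -0.191, 0.062], [0.552, -0.192, 0.062], [0.546, -0.193, 0.063], [0.541, -0.192, 0.065], [0.536, -0.192, 0.067], [0.531, -0.192, 0.07], [0.526, -0.192, 0.072], [0.521, -0.192, 0.074]]
6.0 [ 0.54673191 -0.12522438  0.16542084] [-0.49976811  0.62662254  0.10841012]
```

View pics/w2.png

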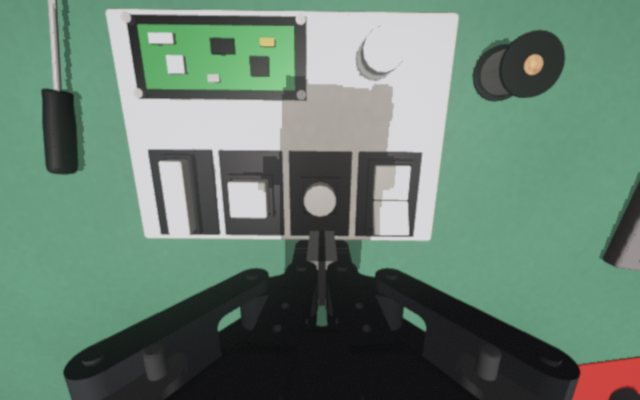

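The rocker is fully on: its far half is level at z ≈ 62.5 mm and its near half is raised. The round key at (320,200) sits under the fingertips, so I press it next.

>>> drive_tool(
  targets=[
    [[0,-0.002,0.03,0,0,0,1],[0,0,0.04,0,0,0,1],[0,0,0.03,0,0,0,1],[0,0,0.013,0,0,0,1],[0,0,0.004,0,0,0,1],[0,0,0.004,0,0,0,1],[0,0,0.004,0,0,0,1],[0,0,0.003,0,0,0,1],[0,0,0.003,0,0,0,1],[0,0,0,0,0,0,1],[0,0,0,0,0,0,1]],
  ],
)

```text
clock: 7.1
ee_pos: [0.5471, -0.1229, 0.0612]
orientation: [[0.999, 0.035, 0.001], [0.035, -0.999, -0.0], [0.001, 0.0, -1.0]]
ft_force: [1.3, 0.4, 2.0]
grip_width: 0.0
gripper_force: 1.0
```

>>> drive_tool(
  targets=[
    [[0,0,0.001,0,0,0,1],[0,0,0,0,0,0,1]],
  ],
)

```text
clock: 7.3
ee_pos: [0.5471, -0.1229, 0.061]
orientation: [[0.999, 0.035, 0.001], [0.035, -0.999, -0.0], [0.001, 0.001, -1.0]]
ft_force: [-2.2, 0.2, 9.1]
grip_width: -0.002
gripper_force: 4.4
```

>>> drive_tool(
  targets=[
    [[0,0,0.001,0,0,0,1],[0,0,0,0,0,0,1]],
  ],
)

```text
clock: 7.5
ee_pos: [0.5472, -0.1229, 0.0608]
orientation: [[0.999, 0.035, 0.001], [0.035, -0.999, -0.001], [0.001, 0.001, -1.0]]
ft_force: [-5.0, 0.1, 15.8]
grip_width: -0.003
gripper_force: 7.9
```

>>> drive_tool(
  targets=[
    [[0,0,-0.02,0,0,0,1],[0,0,-0.05,0,0,0,1],[0,0,-0.06,0,0,0,1],[0,-0.041,0,0,0,0,1],[0,-0.041,0,0,0,0,1],[0,-0.041,0,0,0,0,1],[0,-0.042,0,0,0,0,1],[0,0,0,0,0,0,1],[0,0,0,0,0,0,1]],
  ],
)

```text
clock: 8.4
ee_pos: [0.5418, 0.0096, 0.1631]
orientation: [[0.999, 0.036, -0.001], [0.036, -0.999, -0.0], [-0.001, 0.0, -1.0]]
ft_force: [-0.3, -0.6, 0.3]
grip_width: -0.001
gripper_force: 0.0
```

```bash
python3 - <<'E'
from h import *
p=look("wrist",["round_key_top","square_key_top","bar_key_top","rocker_end"],{**Z,"rocker_end":.063,"round_key_top":.061});save(p,"w3")
for q in spotter.trace("bar_key_top",p):
    v,u=np.nonzero(q["region"]);print(q["confidence"],q["extent"],world(p,(u.mean(),v.mean()),.069))
s=arm.sense();print(s["clock"],s["ee_pos"],s["ft_force"])
E
```

```text
wrist round_key_top 0.6 [463.6 200.2] depth [ 0.5443 -0.1227  0.0601] plane [ 0.5446 -0.1223  0.061 ]
wrist square_key_top 0.68 [394.4 198.8] depth [ 0.5456 -0.0561  0.0687] plane [ 0.5457 -0.056   0.069 ]
wrist bar_key_top 0.9 [322.  199.5] depth [0.5426 0.0084 0.0686] plane [0.5427 0.0084 0.069 ]
wrist bar_key_top 0.59 [466.5 196.7] depth [ 0.5479 -0.1247  0.0604] plane [ 0.55   -0.1199  0.069 ]
wrist rocker_end 0.67 [544.9 179.9] depth [ 0.5666 -0.191   0.0626] plane [ 0.5667 -0.1907  0.063 ]
0.7 [310.7, 162.9, 25.5, 67.6] [0.54715951 0.00883242 0.069     ]
8.7 [0.5421003  0.00811101 0.1631731 ] [-3.08411172e-01 -9.41313862e-04 -9.81924271e-01]
```

View pics/w3.png

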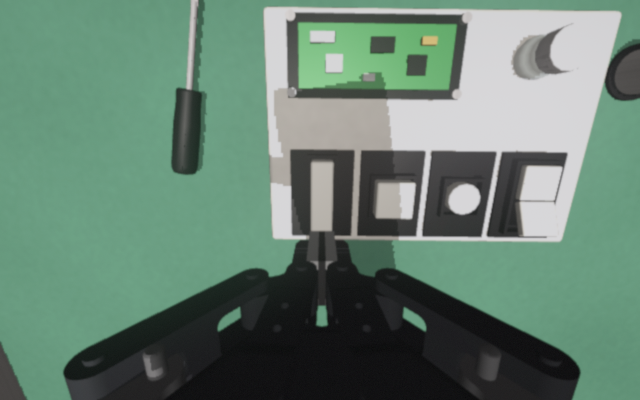

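The round key at (463,199) now reads 60 mm, against 68.5 mm before, so it is latched down. The bar (columns 311–334, rows 163–230) lies under the fingertips, so I press it and check the force before releasing.

>>> drive_tool(
  targets=[
    [[0.004,0,0.03,0,0,0,1],[0,0,0.04,0,0,0,1],[0,0,0.03,0,0,0,1],[0,0,0.01,0,0,0,1],[0,0,0.004,0,0,0,1],[0,0,0.004,0,0,0,1],[0,0,0.004,0,0,0,1],[0,0,0.003,0,0,0,1],[0,0,0.003,0,0,0,1],[0,0,0,0,0,0,1],[0,0,0,0,0,0,1]],
  ],
)

```text
clock: 9.8
ee_pos: [0.5461, 0.0091, 0.0615]
orientation: [[0.999, 0.035, 0.002], [0.035, -0.999, -0.0], [0.002, 0.0, -1.0]]
ft_force: [2.3, -1.2, 5.0]
grip_width: -0.003
gripper_force: 2.3
```

>>> drive_tool(
  targets=[
    [[0,0,0.001,0,0,0,1],[0,0,0.001,0,0,0,1],[0,0,0,0,0,0,1]],
  ],
)

```text
clock: 10.1
ee_pos: [0.5462, 0.0091, 0.0609]
orientation: [[0.999, 0.035, 0.002], [0.035, -0.999, -0.001], [0.002, 0.001, -1.0]]
ft_force: [-1.8, -0.9, 17.7]
grip_width: -0.002
gripper_force: 8.6
```

Fully down at 17.7 N (5 N needed). I lift straight up and check.

>>> drive_tool(
  targets=[
    [[0,0,-0.01,0,0,0,1],[0,0,-0.02,0,0,0,1],[0,0,-0.05,0,0,0,1],[0,0,-0.06,0,0,0,1],[0,0,0,0,0,0,1],[0,0,0,0,0,0,1],[0,0,0,0,0,0,1]],
  ],
)

```text
clock: 10.8
ee_pos: [0.5443, 0.0091, 0.17]
orientation: [[0.999, 0.035, -0.002], [0.035, -0.999, -0.0], [-0.002, 0.0, -1.0]]
ft_force: [0.3, 0.6, -1.2]
grip_width: 0.001
gripper_force: 0.0
```

```bash
python3 - <<'E'
from h import *
p=look("wrist",["round_key_top","square_key_top","bar_key_top","rocker_end"],{**Z,"rocker_end":.063,"round_key_top":.061})
s=arm.sense();print(s["clock"],s["ee_pos"],s["ft_force"])
E
```

```text
wrist round_key_top 0.76 [459.9 200.9] depth [ 0.5439 -0.1234  0.0605] plane [ 0.5441 -0.1232  0.061 ]
wrist square_key_top 0.56 [392.2 199.3] depth [ 0.5454 -0.0567  0.0683] plane [ 0.5456 -0.0566  0.069 ]
wrist bar_key_top 0.83 [321.1 203.9] depth [0.5388 0.0085 0.0688] plane [0.5389 0.0085 0.069 ]
wrist bar_key_top 0.49 [196.3  93.4] depth [0.6349 0.1392 0.0128] plane [0.6308 0.1151 0.069 ]
wrist rocker_end 0.83 [537.2 179.1] depth [ 0.5679 -0.1902  0.0624] plane [ 0.568  -0.1897  0.063 ]
11.05 [0.5448299  0.00921558 0.17042724] [ 0.87600825  0.33171832 -0.34185745]
```

The bar is back up (68.8 mm), the round key is down (60.5 mm), the rocker is on (62.4 mm) and the square key is untouched (68.3 mm).

```bash
python3 -c "
from workcell import job
print(job.hand_in())"
```

```text
the job is handed in; nothing more can be done
None
```

The job is handed in: the rocker is on, the round key is latched down, and the bar key was pressed fully and came back up, in that order, with the square key and loose items left alone.

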